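# Chopping boards from the draining rack to the board stand

## Robot

A 6-joint arm with a two-finger parallel gripper is mounted at the origin on a cart in front of the work surface, level with it; the furniture and walls round the work are solid. World frame = base frame: x ahead of the robot, y to its left, z up, the work surface at z = 0. Lengths are in m, angles in rad, forces in N, time in s.
With the tool pointing down it reaches from about 0.375 to 0.9 m from the base axis. Payload 3.1 kg.
Tool frame: the origin (TCP) lies on the centre line of the jaws, within the pads' length; the fingertips stand 17 mm ahead of it and the grasp point (between the pads) lies 2 mm behind it (arm.tip_extent is the distance from the TCP to the fingertips, in m); z points along the fingers, y is the line along which they close (so a half turn about z gives the same grasp; the last joint's range is limited). The gripper opens to 85 mm and grips with 20 to 120 N. Pads are 22 mm wide; open, the fingers measure 114 mm over their backs; the gripper's body (76 mm by 85 mm) begins 54 mm behind the grasp point. The pads swing forward as they close: fully open they stand 13 mm farther back than shut.
Start: joints at [1.105, 0.527, 1.433, -0, 1.181, -0.178], TCP at [0.177, 0.599, 0.248] pointing down, gripper open.
Joint ranges: [-3.08, 3.08], [-0.75, 2.2], [0.22, 2.44], [-1.43, 4.57], [0, 2.65], [-2.85, 2.85]. Speed limits (rad/s): [2.79, 2.79, 3.14, 3.14, 3.14, 3.14].

## Interface

Orientations are given as [roll, pitch, yaw] about the fixed x, y, z axes, in that order (R = Rz(yaw) Ry(pitch) Rx(roll)).
In Python, from plant import read_state, optics, arm, models gives the robot as it stands.
- The arm moves only by the shell command python3 -m crank 'ROWS' [FORCE]. ROWS is JSON, a list of rows, each an object with "xyz": the shift along the tool's x, y, z normalised to -1 to 1, where 1 is 1000 mm, a list of three; "turn": the turn about the tool's z normalised to -1 to 1, where 1 is 2 rad; "fingers": the gripper command: -1 is shut, 1 is fully open, values between are in proportion. In form: [{"xyz": [tx, ty, tz], "turn": turn, "fingers": fingers}, ...]. A call has 1 to 5 rows; each row is the pose to reach, as a shift and turn from the pose commanded when the call began, along the tool's axes at that moment; what a row does not reach only later rows make up. A row lasts 1/10 s, in which the tool goes at most 50 mm and 8.59 degrees, less where a joint would pass 70% of its speed; a pose out of reach is approached as far as the arm can. A call with a number of a shift or a turn outside -1 to 1 is refused whole. A call with a gripper value outside its range is refused whole. The fingers move at their own pace and stop on an object; FORCE is the grip in N (left out, the last holds). Time passes only in rows, so rows that repeat a pose let the fingers close. It gives the time, the measured TCP pose, the force, the opening and the grip force at its end, in the units of the state.
- read_state(): the state, without advancing time (a new reading comes with each control period).
- optics.camera(name): name is "scene" or "top" or "wrist"; returns a dict with "frame" (420x560x3 uint8, red, green, blue), "K" (3x3 intrinsics, pixels), "world_to_cam" (4x4, takes a point from world to camera coordinates). Camera axes: x right, y up, looking along -z (the intrinsics and any distortion apply to the point x, -y, -z); pixel columns grow to the right and rows downward; lengths in m; the calibration is good to about 2 mm. A picture is of the moment at which its call begins. There is no depth.
- arm.close_job(): hands the job in; it is judged then, once.
Trained networks look in the newest picture that a camera, given by its name, has taken for a name from the list of things; names that differ only in an ending like _2 or _b are one class to them, and where a whole thing is asked for, a point or a joint stands for the part that bears it (a point fixed in the world has none). Each returns a list of dicts, best first, with "score" (0 to 1); they miss things now and then, are a little off and sometimes report something else, mostly with a low value. They report only what shows in the picture. A call takes as long as a camera call.
- models.find_in(camera, label): "centre" ([column, row] in pixels, amid what is visible of it).
- models.outline_of(camera, label): "pixels" (420x560 bool, what is visible of it) and "centre" ([column, row] in pixels, amid what is visible of it).
The state is a dict: "time_s": time; "qpos": joint angles; "qd": joint speeds; "joint_torque": joint torques, N m; "tool_pos": TCP position; "eef_rot": TCP orientation; "ft_force": force on the tool from outside, world axes, zero at the start; "moment": the same for the moment, N m; "opening": finger opening in m; "grasp_force": force on a finger pad.
Only numpy, scipy, OpenCV 4.12 (cv2) and the standard library are available. Lean on these libraries where they do the work, as an engineer would, in place of code of your own. Each camera call takes 0.05 s, during which the arm holds its last target. There are 200 camera calls.

## Task

The four colour-coded chopping boards have dried in the grey wire draining rack; put them away in the dark wooden board stand. Move them one at a time, each straight to its own slot, so that they stand in the same order from left to right as they did in the draining rack (leftmost board in the leftmost slot, and so on), because the cook reaches for them by place. Each must stand upright, lengthwise in the middle of its slot and fully down; hold on to it until it is down in its slot, and do not disturb the nut jar, the square bottle or the salt bowl behind.

Things in the scene. Friction and masses are not known exactly. Their poses are not given: they have to be found in the camera images.
- red_board: red plastic chopping board standing on its long edge: slab 180 x 10 x 120 mm, about 0.2 kg. Origin: middle of its lower edge; x along its length (180), y through its thickness (10), z up (middle of the top edge at z = +120 mm; may lean a few degrees in the rack). Solid but for a hand slot (18 x 52 mm) centred at x = -67 mm; grip across the thickness at the middle of the top edge
- yellow_board: yellow plastic chopping board standing on its long edge: slab 180 x 10 x 120 mm, about 0.2 kg. Origin: middle of its lower edge; x along its length (180), y through its thickness (10), z up (middle of the top edge at z = +120 mm; may lean a few degrees in the rack). Solid but for a hand slot (18 x 52 mm) centred at x = -67 mm; grip across the thickness at the middle of the top edge
- green_board: green plastic chopping board standing on its long edge: slab 180 x 10 x 120 mm, about 0.2 kg. Origin: middle of its lower edge; x along its length (180), y through its thickness (10), z up (middle of the top edge at z = +120 mm; may lean a few degrees in the rack). Solid but for a hand slot (18 x 52 mm) centred at x = -67 mm; grip across the thickness at the middle of the top edge
- blue_board: blue plastic chopping board standing on its long edge: slab 180 x 10 x 120 mm, about 0.2 kg. Origin: middle of its lower edge; x along its length (180), y through its thickness (10), z up (middle of the top edge at z = +120 mm; may lean a few degrees in the rack). Solid but for a hand slot (18 x 52 mm) centred at x = -67 mm; grip across the thickness at the middle of the top edge
- draining_rack: Steel wire draining rack on a grey tray, 160 x 212 x 81 mm. Fixed. Origin: centre of its underside, on the worktop; x away from robot, y left, z up, turned up to 0.15 rad. Four slots in a row, centres y = +81, +27, -27, -81 mm from left to right; boards stand along x. Boards' lower edges rest at z = 18 mm in 15 mm wide slots, 44 mm of air between neighbours; the round-topped hoops between (x = +-42) end at z = 81
- board_stand: Dark wooden board stand, two scalloped combs (x = +-42 mm), 120 x 212 x 85 mm, empty at first. Fixed. Origin: centre of its underside, on the worktop; x away from robot, y left, z up, turned up to 0.15 rad. Four slots in a row, centres y = +81, +27, -27, -81 mm from left to right; boards stand along x. Slots 16 mm wide, straight-sided up to z = 66, widening over the round tops (z = 85); a board's lower edge comes to rest at z = 22 mm
- nut_jar: clip-top glass jar of nuts, 114 mm across, 99 mm high; bystander, origin at the centre of its underside
- square_bottle: square clear bottle with a black cap, 42 x 42 x 170 mm; bystander, origin at the centre of its underside
- salt_bowl: small stoneware bowl of salt, 110 mm across, 51 mm high; bystander, origin at the centre of its underside

How it is judged:
By the outcome, as a careful person would: the job done as asked, in the order asked, and still so for the second after the job is handed in, with the robot touching nothing.
It also fails if it takes over 112 s, if anything falls off the work surface, if the arm or the gripper's body presses on something with over 40 N, if the wrist force passes 120 N, or if a joint passes its speed limit or range.

## Working session

There is one attempt and no reset: what is moved stays moved. The work goes in short steps, Python scripts to look and compute and a shell command to move; the robot and the scene stay as the last step left them, time stands still between calls to the robot, and variables do not carry over. Pictures are saved under pics/ and viewed, at most 14 in all, crops included, and the job is handed in when it is done.

```bash
mkdir -p pics; ls
python3 - <<'E'
from plant import read_state, optics, arm, models
import cv2, numpy as np
s=read_state(); print(s)
for c in ("scene","top"):
    d=optics.camera(c); cv2.imwrite(f"pics/{c}0.png",d["frame"][:,:,::-1]); print(c,d["K"].tolist(),np.round(d["world_to_cam"],4).tolist(),[k for k in d])
    for l in ["red_board","yellow_board","green_board","blue_board","draining_rack","board_stand","nut_jar","square_bottle","salt_bowl"]:
        print(l,[(np.round(r["centre"],1).tolist(),round(r["score"],2)) for r in models.find_in(c,l)][:3])
E
```

```text
pics
{'time_s': 0.0, 'qpos': array([ 1.10548943e+00,  5.28460801e-01,  1.43392044e+00, -1.23383976e-05,
        1.18142254e+00, -1.78473136e-01]), 'qd': array([ 0.001525  ,  0.0004074 , -0.00066948, -0.00038608, -0.00025379,
        0.0005245 ]), 'joint_torque': array([ 8.60961536e-04, -4.42347515e+01, -1.78026330e+01,  2.64051351e-06,
        8.49741278e-03, -6.13056613e-06]), 'tool_pos': array([0.17646442, 0.59884545, 0.24733113]), 'eef_rot': array([-3.13941462e+00, -3.81311949e-04,  2.85476317e+00]), 'ft_force': array([ 0.29677316, -0.08334876,  0.28541408]), 'moment': array([ 0.00498003,  0.03080548, -0.0069024 ]), 'grasp_force': 0.0, 'opening': 0.08517011598667378}
scene [[394.58556281506407, 0.0, 285.6707388312428], [0.0, 394.58556281506407, 212.0530780726832], [0.0, 0.0, 1.0]] [[0.4566, -0.8896, -0.0045, -0.269], [0.5748, 0.2912, 0.7648, -0.3689], [-0.6791, -0.3518, 0.6443, -0.5142], [0.0, 0.0, 0.0, 1.0]] ['frame', 'K', 'world_to_cam']
red_board [([217.6, 221.4], 0.58)]
yellow_board [([145.3, 200.5], 0.72)]
green_board [([191.7, 208.7], 0.91), ([329.5, 201.2], 0.66), ([145.2, 
[... 256 characters left out ...]
]
top [[473.7191831831034, 0.0, 279.89862305287835], [0.0, 473.7191831831034, 208.4320745162979], [0.0, 0.0, 1.0]] [[-0.0147, -0.9997, -0.0193, 0.0025], [0.9934, -0.0168, 0.1136, -0.5601], [-0.1139, -0.0175, 0.9933, -1.0192], [0.0, 0.0, 0.0, 1.0]] ['frame', 'K', 'world_to_cam']
red_board [([234.9, 251.0], 0.8)]
yellow_board [([158.2, 256.2], 0.9)]
green_board [([207.2, 248.9], 0.59)]
blue_board [([186.0, 256.3], 0.6)]
draining_rack [([215.1, 255.3], 0.62)]
board_stand [([365.5, 242.2], 0.65), ([307.4, 159.9], 0.36)]
nut_jar [([205.2, 157.8], 0.92), ([217.2, 255.3], 0.41)]
square_bottle [([388.3, 166.5], 0.72), ([209.5, 249.7], 0.67), ([204.8, 156.5], 0.28)]
salt_bowl [([307.8, 160.8], 0.63)]
```

View pics/scene0.png

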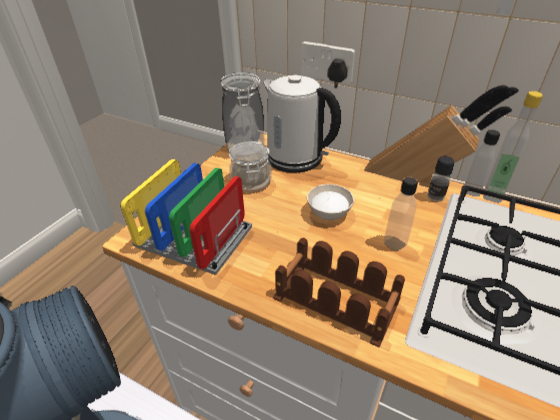

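View pics/top0.png

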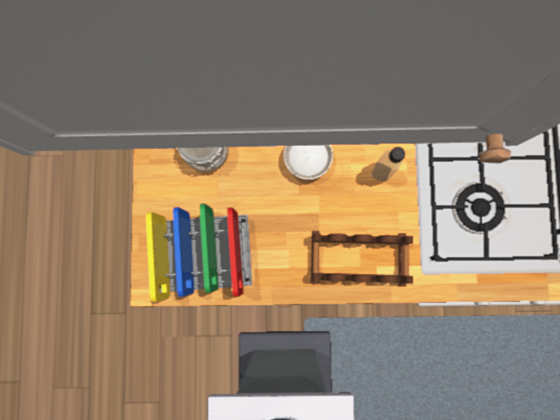

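The scene shows, left to right, the yellow, blue, green and red boards in the rack (top camera columns 158, 186, 207, 235, rows about 205–300). The empty stand is at about (362, 260). The bowl, bottle and jar are behind. Next I'll fit the board poses and take a closer look at the stand.

```bash
cat > h.py <<'E'
from plant import read_state, optics, arm, models
import cv2, numpy as np
from scipy.optimize import minimize
def proj(d,P):
    P=np.atleast_2d(P); W=d["world_to_cam"]; c=P@W[:3,:3].T+W[:3,3]
    u=np.c_[c[:,0],-c[:,1],-c[:,2]]@d["K"].T
    return u[:,:2]/u[:,2:]
def box(p,z0=.018,L=.18,T=.01,H=.12):
    x,y,yaw,lean=p; c,s=np.cos(yaw),np.sin(yaw)
    q=np.array([[a*L/2,b*T/2,h*H] for a in(-1,1) for b in(-1,1) for h in(0,1)])
    yy=q[:,1]*np.cos(lean)-q[:,2]*np.sin(lean); zz=q[:,1]*np.sin(lean)+q[:,2]*np.cos(lean)
    return np.c_[x+c*q[:,0]-s*yy, y+s*q[:,0]+c*yy, z0+zz]
def masks(f):
    h=cv2.cvtColor(f,cv2.COLOR_RGB2HSV); H,S,V=[h[...,i] for i in range(3)]; ok=(S>150)&(V>60)
    return dict(yellow=ok&(H>23)&(H<34)&(S>185),blue=ok&(H>100)&(H<125),green=ok&(H>55)&(H<85),red=ok&((H<5)|(H>172)))
def biggest(m):
    n,l,st,_=cv2.connectedComponentsWithStats(m.astype(np.uint8)); 
    return np.isin(l,[i for i in range(1,n) if st[i,4]>8])&True if n>1 else m
def hullmask(d,P,shape=(420,560),k=4):
    h=cv2.convexHull((proj(d,P)*k+k/2-.5).astype(np.float32)).round().astype(np.int32)
    im=np.zeros((shape[0]*k,shape[1]*k),np.uint8); cv2.fillPoly(im,[h],255)
    return cv2.resize(im,shape[::-1],interpolation=cv2.INTER_AREA)/255.
def tool(dx,dy,yaw):  # world shift -> tool x,y
    return np.cos(yaw)*dx+np.sin(yaw)*dy, np.sin(yaw)*dx-np.cos(yaw)*dy
E
cat > fit.py <<'E'
from h import *
D={c:optics.camera(c) for c in("scene","top")}
np.save("D.npy",D,allow_pickle=True)
order=["yellow","blue","green","red"]
M={c:masks(D[c]["frame"]) for c in D}
roi={"scene":(slice(150,280),slice(115,250)),"top":(slice(195,310),slice(140,255))}
for c in D:
    for k in order:
        r=np.zeros((420,560),bool); r[roi[c]]=1; M[c][k]=M[c][k]&r
    print(c,{k:int(M[c][k].sum()) for k in order})
def cost(v,):
    tot=0
    for c in D:
        occ=np.zeros((420,560))
        for i in (3,2,1,0):
            m=hullmask(D[c],box(v[4*i:4*i+4])); vis=m*(1-occ); occ=np.maximum(occ,m)
            tot+=np.abs(vis-M[c][order[i]]).sum()
    return tot
# init from top camera
v=[]
W=D["top"]["world_to_cam"]
for k,col in zip(order,(155,182,207,235)):
    def e(q): return np.sum((proj(D["top"],[[q[0],q[1],.1]])[0]-[col,252])**2)
    q=minimize(e,[.45,.2],method="Nelder-Mead").x; v+=[q[0],q[1],0.03,0.03]
v=np.array(v); print(cost(v))
for it in range(3):
    for i in range(4):
        def f(w):
            u=v.copy(); u[4*i:4*i+4]=w; return cost(u)
        s=np.vstack([v[4*i:4*i+4]]+[v[4*i:4*i+4]+np.eye(4)[j]*[.006,.006,.05,.05][j]/(it+1) for j in range(4)])
        v[4*i:4*i+4]=minimize(f,v[4*i:4*i+4],method="Nelder-Mead",options=dict(initial_simplex=s,maxfev=120)).x
    print(it,cost(v))
np.save("v.npy",v)
for i,k in enumerate(order):
    x,y,yaw,l=v[4*i:4*i+4]; t=box(v[4*i:4*i+4])[1::2].mean(0); print(k,np.round(v[4*i:4*i+4],4),"top mid",np.round(t,4))
out=[]
for c,(r0,r1,c0,c1) in {"scene":(225,345,260,420),"top":(215,300,295,430)}.items():
    a=D[c]["frame"][r0:r1,c0:c1,::-1]; out.append(cv2.resize(a,(700,int(700*a.shape[0]/a.shape[1])*0+290),interpolation=cv2.INTER_CUBIC))
cv2.imwrite("pics/stand.png",np.vstack(out))
E
python3 fit.py
```

```text
scene {'yellow': 0, 'blue': 1787, 'green': 1163, 'red': 2490}
top {'yellow': 838, 'blue': 1058, 'green': 474, 'red': 840}
6878.26705113418
0 4368.972672049212
1 3941.392572087658
2 3645.5284890426756
yellow [0.4998 0.2384 0.6602 0.1762] top mid [0.5127 0.2218 0.1361]
blue [0.468  0.2005 0.082  0.0372] top mid [0.4684 0.1961 0.1379]
green [0.4765 0.1612 0.0702 0.1614] top mid [0.4778 0.1419 0.1364]
red [0.4653 0.0903 0.0742 0.0214] top mid [0.4655 0.0878 0.138 ]
```

View pics/stand.png

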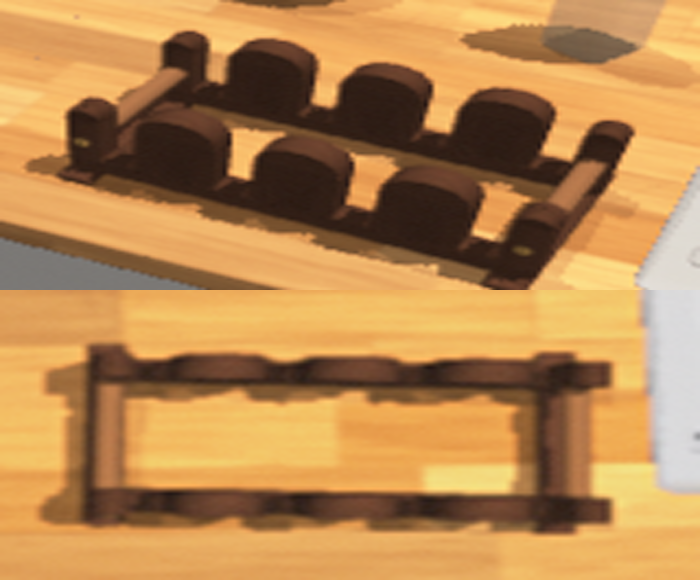

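The crop shows the stand's two combs, each with three round humps and end posts joined by rails, and almost no yaw. The yellow and green colour masks are weak, so I'll fix those and fit again.

Run:
```python
from h import *
D=np.load("D.npy",allow_pickle=True).item()
for c,pts in {"scene":{"y":(170,150),"y2":(220,135),"g":(200,205),"g2":(235,180),"wood":(200,300),"r":(225,220)},"top":{"y":(230,153),"y2":(280,160),"g":(230,207),"g2":(280,210),"wood":(200,260),"wood2":(300,250)}}.items():
    h=cv2.cvtColor(D[c]["frame"],cv2.COLOR_RGB2HSV)
    for k,(r,q) in pts.items(): print(c,k,h[r-1:r+2,q-2:q+3].reshape(-1,3)[::4].tolist())
    f=D[c]["frame"]
for c in D:
    optics.camera(c)
    for k in("red","yellow","green","blue"):
        r=models.outline_of(c,k+"_board"); print(c,k,[(x["score"],int(x["pixels"].sum()),x["centre"]) for x in r][:3])
    r=models.outline_of(c,"board_stand"); print([(x["score"],int(x["pixels"].sum()),x["centre"]) for x in r]); np.save(f"stand_{c}.npy",r[0]["pixels"])
```

```text
scene y [[15, 43, 132], [15, 42, 133], [14, 44, 133], [15, 43, 132]]
scene y2 [[24, 182, 161], [16, 149, 241], [16, 149, 242], [17, 153, 235]]
scene g [[67, 123, 102], [67, 121, 103], [67, 123, 102], [67, 124, 103]]
scene g2 [[67, 157, 91], [65, 34, 98], [67, 160, 91], [67, 159, 90]]
scene wood [[17, 145, 246], [17, 142, 247], [17, 142, 247], [18, 140, 249]]
scene r [[1, 171, 128], [1, 172, 129], [1, 170, 129], [1, 172, 129]]
top y [[28, 197, 228], [24, 175, 144], [24, 177, 144], [24, 182, 150]]
top y2 [[24, 204, 145], [24, 197, 146], [24, 204, 144], [24, 200, 144]]
top g [[68, 155, 158], [66, 121, 93], [67, 121, 93], [68, 127, 92]]
top g2 [[68, 154, 166], [68, 154, 166], [69, 157, 120], [68, 159, 93]]
top wood [[18, 148, 242], [18, 148, 242], [18, 148, 241], [19, 143, 243]]
top wood2 [[16, 153, 232], [16, 154, 224], [17, 150, 234], [17, 150, 234]]
scene red [(0.66, 2847, [214.9, 222.4]), (0.55, 1401, [330.2, 198.6])]
scene yellow [(0.95, 2017, [142.8, 198.1])]
scene green [(0.96, 1872, [190.1, 207.9]), (0.67, 6896, [335.7, 284.1])]
scene blue [(0.69, 2035, [167.7, 202.2])]
[(0.95, 6544, [335.4, 284.3])]
top red [(0.73, 860, [235.4, 251.4])]
top yellow [(0.71, 1789, [157.1, 256.3])]
top green [(0.77, 1220, [210.3, 250.3])]
top blue [(0.67, 1439, [186.0, 254.6])]
[(0.66, 2255, [368.0, 240.4])]
```

```bash
python3 - <<'E'
import re
s=open("h.py").read()
s=s.replace("ok=(S>150)&(V>60)","ok=(S>100)&(V>50)").replace("(H>23)&(H<34)&(S>185)","(H>21)&(H<36)&(S>120)")
s+='''
def hump(cx,cy,st,w=.019,th=.012,zt=.085,z0=0):
    x,y,a=st; P=[]
    for dx in(-th/2,th/2):
        for t in np.linspace(0,np.pi,13): P.append([cx+dx,cy+w*np.cos(t),zt-.019+.019*np.sin(t)])
        P+= [[cx+dx,cy-w,z0],[cx+dx,cy+w,z0]]
    P=np.array(P); c,s=np.cos(a),np.sin(a)
    return np.c_[x+c*P[:,0]-s*P[:,1], y+s*P[:,0]+c*P[:,1], P[:,2]]
def stand_mask(d,st):
    m=np.zeros((420,560))
    for cx in(-.042,.042):
        for cy in(-.054,0,.054): m=np.maximum(m,hullmask(d,hump(cx,cy,st)))
        m=np.maximum(m,hullmask(d,np.vstack([hump(cx,0,st,w=.1,zt=.022)])*[1,1,1] if False else bar(cx,st)))
        for e in(-1,1): m=np.maximum(m,hullmask(d,hump(cx,e*.0975,st,w=.0085,zt=.085)))
    return m
def bar(cx,st):
    x,y,a=st; P=np.array([[cx+i*.006,j*.106,k] for i in(-1,1) for j in(-1,1) for k in(0,.022)]); c,s=np.cos(a),np.sin(a)
    return np.c_[x+c*P[:,0]-s*P[:,1], y+s*P[:,0]+c*P[:,1], P[:,2]]
'''
open("h.py","w").write(s)
f=open("fit.py").read()
f=f[:f.index("out=[]")].replace('D={c:optics.camera(c) for c in("scene","top")}\nnp.save("D.npy",D,allow_pickle=True)','D=np.load("D.npy",allow_pickle=True).item()')
f+='''
S={}
for c in D:
    h=cv2.cvtColor(D[c]["frame"],cv2.COLOR_RGB2HSV); r=np.zeros((420,560),bool)
    if c=="scene": r[235:342,270:410]=1
    else: r[228:292,305:417]=1
    S[c]=r&(h[...,2]<95)&(h[...,0]<25)
    print(c,S[c].sum())
def sc(st): return sum(np.abs(stand_mask(D[c],st)-S[c]).sum() for c in D)
st=np.array([.46,-.17,0.])
st=minimize(sc,st,method="Nelder-Mead",options=dict(initial_simplex=[st,st+[.01,0,0],st+[0,.01,0],st+[0,0,.1]],maxfev=150)).x
print("stand",st,sc(st)); np.save("st.npy",st)
for c in D:
    print(c,minimize(lambda q:np.abs(stand_mask(D[c],q)-S[c]).sum(),st,method="Nelder-Mead",options=dict(initial_simplex=[st,st+[.004,0,0],st+[0,.004,0],st+[0,0,.04]],maxfev=100)).x)
out=[]
for c,(r0,r1,c0,c1) in {"scene":(150,345,110,420),"top":(195,310,140,430)}.items():
    a=cv2.resize(D[c]["frame"][r0:r1,c0:c1,::-1],None,fx=2.5 if c=="scene" else 2.5,fy=2.5 if c=="scene" else 2.5,interpolation=cv2.INTER_CUBIC)
    ov=stand_mask(D[c],st)
    k=2.5
    cs,_=cv2.findContours((ov>.5).astype(np.uint8),cv2.RETR_CCOMP,cv2.CHAIN_APPROX_NONE)
    for q in cs: cv2.polylines(a,[((q-[c0,r0]+.5)*k).astype(np.int32)],True,(255,255,0),1)
    for i in range(4):
        P=(proj(D[c],box(v[4*i:4*i+4]))-[c0,r0]+.5)*k
        cv2.polylines(a,[cv2.convexHull(P.astype(np.float32)).astype(np.int32)],True,(255,0,255),1)
    out.append(np.pad(a,((0,0),(0,775-a.shape[1]),(0,0))))
cv2.imwrite("pics/ov.png",cv2.resize(np.vstack(out),(775*3//4,int((195+115)*2.5*.75))))
'''
open("fit.py","w").write(f)
E
python3 fit.py
```

```text
scene {'yellow': 1886, 'blue': 1874, 'green': 1808, 'red': 2591}
top {'yellow': 1768, 'blue': 1423, 'green': 1102, 'red': 924}
3460.063806228374
0 1576.9369934640522
1 1570.3172472126105
2 1563.6074432910418
yellow [0.4576 0.2516 0.0764 0.009 ] top mid [0.4577 0.2505 0.138 ]
blue [0.4672 0.1982 0.0726 0.0134] top mid [0.4673 0.1966 0.138 ]
green [0.4745 0.1464 0.0728 0.0274] top mid [0.4747 0.1431 0.138 ]
red [0.4651 0.0891 0.0683 0.0075] top mid [0.4652 0.0882 0.138 ]
scene 5361
top 1079
stand [ 0.44738182 -0.18098871 -0.03931391] 2153.6745098039214
scene [ 0.44693244 -0.1813262  -0.04306878]
top [ 0.44709445 -0.17793832 -0.04038797]
```

View pics/ov.png

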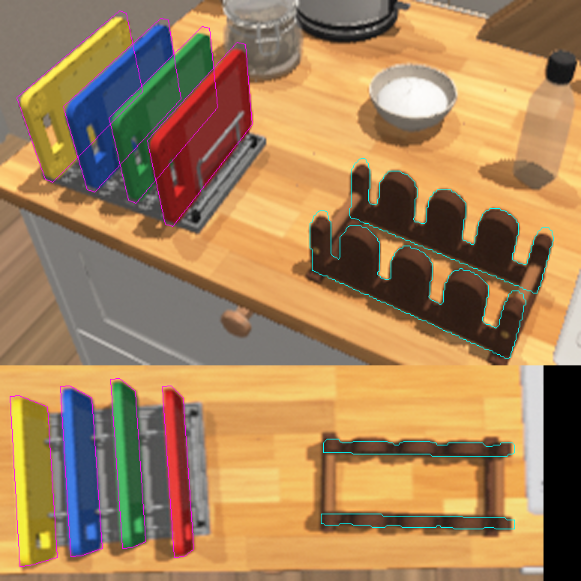

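The overlay matches both the boards and the stand. The board yaw is about 0.072 and the stand is at (0.447, -0.180, yaw -0.04). I'll swing over, take one wrist look at the stand, then start with red, since a right-to-left order never passes over standing boards.

```bash
cat > go.py <<'E'
import sys; from h import *
s=read_state(); p=s["tool_pos"]; yaw=s["eef_rot"][2]
x,y,z=map(float,sys.argv[1:4]); a=tool(x-p[0],y-p[1],yaw)
out=[round(a[0],4),round(a[1],4),round(p[2]-z,4)]
if len(sys.argv)>4:
    d=(float(sys.argv[4])-yaw+np.pi)%(2*np.pi)-np.pi; out.append(("turn",round(-d/2,4)))
print("shift",out,"pos",np.round(p,4),"yaw",round(yaw,4),"t",round(s["time_s"],2),"F",np.round(s["ft_force"],1),"open",round(s["opening"],4),"grip",round(s["grasp_force"],1))
E
python3 -m crank '[{"xyz":[-0.05,-0.05,0],"turn":-0.06,"fingers":-0.06},{"xyz":[-0.1,-0.1,0],"turn":-0.12,"fingers":-0.06},{"xyz":[-0.15,-0.15,0],"turn":-0.18,"fingers":-0.06},{"xyz":[-0.2,-0.19,0],"turn":-0.18,"fingers":-0.06},{"xyz":[-0.2,-0.19,0],"turn":-0.18,"fingers":-0.06}]'
python3 go.py 0.465 0.088 0.25 3.2136; python3 go.py 0.44 -0.18 0.33 3.1016
```

```text
time_s: 2.2
tool_pos: [0.3018, 0.3812, 0.2486]
eef_rot: [3.141, 0.001, -3.067]
ft_force: [0.5, 0.4, -0.2]
opening: 0.0397
grasp_force: 0.0
shift [np.float64(-0.141), np.float64(-0.3045), np.float64(-0.0014), ('turn', np.float64(0.0011))] pos [0.3018 0.3812 0.2486] yaw -3.0674 t 2.2 F [ 0.5  0.4 -0.2] open 0.0397 grip 0.0
shift [np.float64(-0.0962), np.float64(-0.5699), np.float64(-0.0814), ('turn', np.float64(0.0571))] pos [0.3018 0.3812 0.2486] yaw -3.0674 t 2.2 F [ 0.5  0.4 -0.2] open 0.0397 grip 0.0
```

```bash
python3 -m crank '[{"xyz":[-0.1,-0.29,-0.08],"turn":0,"fingers":-0.06},{"xyz":[-0.1,-0.29,-0.08],"turn":0,"fingers":-0.06},{"xyz":[-0.1,-0.29,-0.08],"turn":0,"fingers":-0.06},{"xyz":[-0.1,-0.29,-0.08],"turn":0,"fingers":-0.06},{"xyz":[-0.1,-0.29,-0.08],"turn":0,"fingers":-0.06}]' >/dev/null
python3 -m crank '[{"xyz":[-0.02,-0.29,0],"turn":0.057,"fingers":-0.06},{"xyz":[-0.02,-0.29,0],"turn":0.057,"fingers":-0.06},{"xyz":[-0.02,-0.29,0],"turn":0.057,"fingers":-0.06},{"xyz":[-0.02,-0.29,0],"turn":0.057,"fingers":-0.06},{"xyz":[-0.02,-0.29,0],"turn":0.057,"fingers":-0.06}]' >/dev/null
python3 go.py 0.44 -0.18 0.33 3.1016
python3 - <<'E'
from h import *
d=optics.camera("wrist"); np.save("W1.npy",d,allow_pickle=True)
st=np.load("st.npy"); a=d["frame"][:,:,::-1].copy()
W=d["world_to_cam"]; print("cam",-W[:3,:3].T@W[:3,3])
cs,_=cv2.findContours((stand_mask(d,st)>.5).astype(np.uint8),cv2.RETR_CCOMP,cv2.CHAIN_APPROX_NONE)
cv2.drawContours(a,cs,-1,(255,255,0),1)
cv2.imwrite("pics/w1.png",a)
E
```

```text
shift [np.float64(-0.0118), np.float64(-0.0904), np.float64(-0.0182), ('turn', np.float64(-0.0006))] pos [ 0.4319 -0.0892  0.3118] yaw 3.1003 t 3.2 F [ 1.4  0.9 -0.5] open 0.0399 grip 0.0
cam [ 0.36313594 -0.08667061  0.43763611]
```

View pics/w1.png

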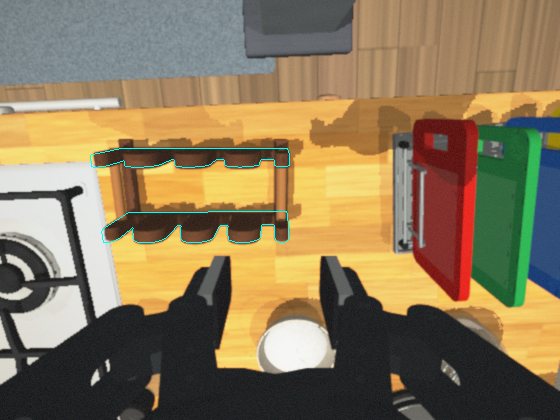

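Run:
```python
from h import *
d=np.load("W1.npy",allow_pickle=True).item(); st=np.load("st.npy")
h=cv2.cvtColor(d["frame"],cv2.COLOR_RGB2HSV); r=np.zeros((420,560),bool); r[135:250,85:300]=1
S=r&(h[...,2]<110)&(h[...,0]<25)
print(minimize(lambda q:np.abs(stand_mask(d,q)-S).sum(),st,method="Nelder-Mead",options=dict(initial_simplex=[st,st+[.004,0,0],st+[0,.004,0],st+[0,0,.04]],maxfev=120)))
a=cv2.resize(d["frame"][130:255,80:305,::-1],None,fx=3.4,fy=3.4,interpolation=cv2.INTER_CUBIC)
cs,_=cv2.findContours((stand_mask(d,st)>.5).astype(np.uint8),cv2.RETR_CCOMP,cv2.CHAIN_APPROX_NONE)
for q in cs: cv2.polylines(a,[((q-[80,130]+.5)*3.4).astype(np.int32)],True,(255,255,0),1)
cv2.imwrite("pics/w1c.png",a)
```

```text
message: Optimization terminated successfully.
       success: True
        status: 0
           fun: 2291.9803921568628
             x: [ 4.466e-01 -1.798e-01 -4.172e-02]
           nit: 43
          nfev: 100
 final_simplex: (array([[ 4.466e-01, -1.798e-01, -4.172e-02],
                       [ 4.466e-01, -1.798e-01, -4.171e-02],
                       [ 4.466e-01, -1.798e-01, -4.172e-02],
                       [ 4.466e-01, -1.798e-01, -4.171e-02]]), array([ 2.292e+03,  2.292e+03,  2.292e+03,  2.292e+03]))
```

View pics/w1c.png

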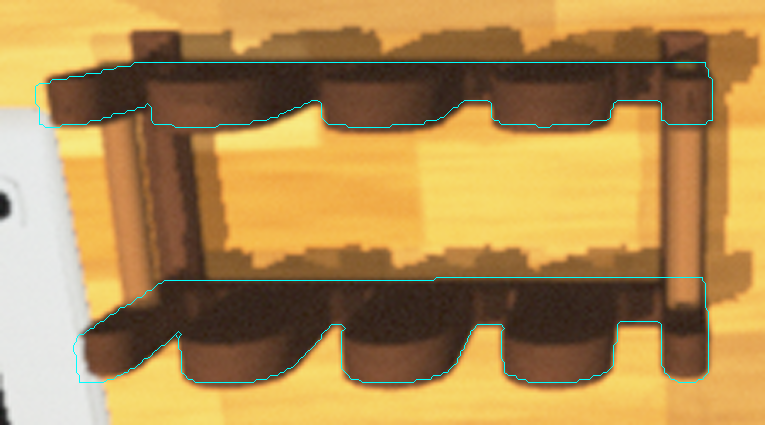

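The close view confirms the stand fit to about 1 mm, with the humps matching the overlay. Next I'll move above red.

```bash
python3 go.py 0.465 0.088 0.25 3.2120
python3 -m crank '[{"xyz":[-0.04,0.176,0.06],"turn":-0.055,"fingers":-0.06},{"xyz":[-0.04,0.176,0.06],"turn":-0.055,"fingers":-0.06},{"xyz":[-0.04,0.176,0.06],"turn":-0.055,"fingers":-0.06},{"xyz":[-0.04,0.176,0.06],"turn":-0.055,"fingers":-0.06},{"xyz":[-0.04,0.176,0.06],"turn":-0.055,"fingers":-0.06}]' >/dev/null
python3 go.py 0.4652 0.0885 0.18 3.2120
```

```text
shift [np.float64(-0.0218), np.float64(0.1864), np.float64(0.0622), ('turn', np.float64(-0.0583))] pos [ 0.4346 -0.0972  0.3122] yaw 3.0954 t 3.25 F [ 1.8 -4.8 -0. ] open 0.04 grip 0.0
shift [np.float64(0.0136), np.float64(-0.0016), np.float64(0.0699), ('turn', np.float64(0.0021))] pos [0.4786 0.0911 0.2499] yaw -3.0671 t 3.75 F [-1.3 -0.6 -0.5] open 0.0401 grip 0.0
```

```bash
python3 -m crank '[{"xyz":[0.0136,-0.002,0.06],"turn":0.002,"fingers":-0.06},{"xyz":[0.0136,-0.002,0.06],"turn":0.002,"fingers":-0.06},{"xyz":[0.0136,-0.002,0.06],"turn":0.002,"fingers":-0.06},{"xyz":[0.0136,-0.002,0.06],"turn":0.002,"fingers":-0.06}]' >/dev/null
python3 go.py 0.4652 0.0885 0.114 3.2120
python3 - <<'E'
from h import *
d=optics.camera("wrist"); v=np.load("v.npy"); a=d["frame"][:,:,::-1].copy()
for i in (2,3): 
    cv2.polylines(a,[cv2.convexHull(proj(d,box(v[4*i:4*i+4])).astype(np.float32)).astype(np.int32)],True,(255,0,255),1)
cv2.imwrite("pics/w2.png",a)
E
```

```text
shift [np.float64(0.0009), np.float64(0.0048), np.float64(0.078), ('turn', np.float64(-0.0029))] pos [0.4664 0.0838 0.192 ] yaw -3.0769 t 4.15 F [ 0.9 -0.1  0.3] open 0.0404 grip 0.0
```

View pics/w2.png

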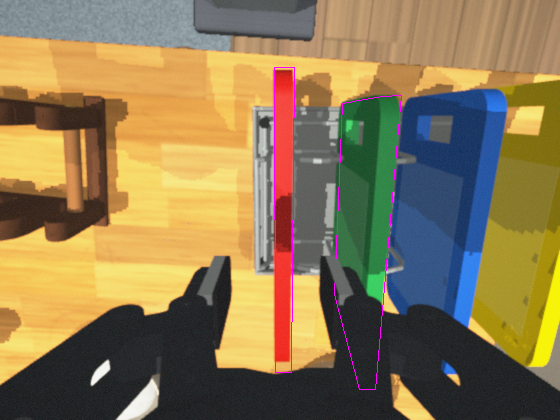

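The red overlay is within 1–2 px along its sides, and green is clear of the right finger. I'll descend and grip.

```bash
python3 -m crank '[{"xyz":[0.001,0.004,0.03],"turn":-0.003,"fingers":-0.06},{"xyz":[0.001,0.004,0.06],"turn":-0.003,"fingers":-0.06},{"xyz":[0.001,0.004,0.078],"turn":-0.003,"fingers":-0.06},{"xyz":[0.001,0.004,0.078],"turn":-0.003,"fingers":-0.06},{"xyz":[0.001,0.004,0.078],"turn":-0.003,"fingers":-0.06}]' >/dev/null
python3 go.py 0.4652 0.0885 0.114 3.2120
python3 -m crank '[{"xyz":[0,0,0],"turn":0,"fingers":-1},{"xyz":[0,0,0],"turn":0,"fingers":-1},{"xyz":[0,0,0],"turn":0,"fingers":-1},{"xyz":[0,0,0],"turn":0,"fingers":-1},{"xyz":[0,0,0],"turn":0,"fingers":-1}]' 70
python3 go.py 0.4652 0.0885 0.114 3.2120
```

```text
shift [np.float64(0.0004), np.float64(0.0006), np.float64(0.0004), ('turn', np.float64(0.0003))] pos [0.4656 0.0879 0.1144] yaw -3.0706 t 4.7 F [1.  0.5 0.4] open 0.0402 grip 0.0
time_s: 5.2
tool_pos: [0.4654, 0.0881, 0.1147]
eef_rot: [-3.141, 0.003, -3.071]
ft_force: [0.1, 0.0, 6.4]
opening: 0.0094
grasp_force: 68.1
shift [np.float64(0.0002), np.float64(0.0004), np.float64(0.0007), ('turn', np.float64(0.0003))] pos [0.4654 0.0881 0.1147] yaw -3.0706 t 5.2 F [0.1 0.  6.4] open 0.0094 grip 68.1
```

```bash
python3 -m crank '[{"xyz":[0,0,-0.02],"turn":0,"fingers":-1},{"xyz":[0,0,-0.05],"turn":0,"fingers":-1},{"xyz":[0,0,-0.085],"turn":0,"fingers":-1},{"xyz":[0,0,-0.11],"turn":0,"fingers":-1},{"xyz":[0,0,-0.11],"turn":0,"fingers":-1}]' 
python3 go.py 0.4437 -0.2609 0.225 3.1006
```

```text
time_s: 5.7
tool_pos: [0.4665, 0.0882, 0.2266]
eef_rot: [-3.141, 0.008, -3.07]
ft_force: [1.2, 0.2, -1.9]
opening: 0.0094
grasp_force: 68.7
shift [np.float64(0.0477), np.float64(-0.3466), np.float64(0.0016), ('turn', np.float64(0.0562))] pos [0.4665 0.0882 0.2266] yaw -3.0701 t 5.7 F [ 1.2  0.2 -1.9] open 0.0094 grip 68.7
```

```bash
python3 -m crank '[{"xyz":[0.005,-0.035,0],"turn":0.01,"fingers":-1},{"xyz":[0.01,-0.075,0],"turn":0.02,"fingers":-1},{"xyz":[0.016,-0.115,0],"turn":0.03,"fingers":-1},{"xyz":[0.022,-0.155,0],"turn":0.04,"fingers":-1},{"xyz":[0.028,-0.195,0],"turn":0.056,"fingers":-1}]' >/dev/null
python3 go.py 0.4437 -0.2609 0.225 3.1006
python3 -m crank '[{"xyz":[0.003,-0.04,0],"turn":0,"fingers":-1},{"xyz":[0.003,-0.08,0],"turn":0,"fingers":-1},{"xyz":[0.003,-0.11,0],"turn":0,"fingers":-1},{"xyz":[0.003,-0.13,0],"turn":0,"fingers":-1},{"xyz":[0.003,-0.13,0],"turn":0,"fingers":-1}]' >/dev/null
python3 go.py 0.4437 -0.2609 0.19 3.1006
```

```text
shift [np.float64(-0.001), np.float64(-0.1517), np.float64(-0.003), ('turn', np.float64(-0.0003))] pos [ 0.449  -0.1093  0.222 ] yaw 3.0999 t 6.2 F [ 1.   0.2 -2.7] open 0.009 grip 68.8
shift [np.float64(-0.003), np.float64(-0.0201), np.float64(0.0319), ('turn', np.float64(-0.0016))] pos [ 0.4416 -0.2407  0.2219] yaw 3.0973 t 6.7 F [ 0.9  1.1 -2. ] open 0.0092 grip 69.0
```

```bash
python3 -m crank '[{"xyz":[-0.003,-0.02,0],"turn":-0.0015,"fingers":-1},{"xyz":[-0.003,-0.02,0.025],"turn":-0.0015,"fingers":-1},{"xyz":[-0.003,-0.02,0.025],"turn":-0.0015,"fingers":-1},{"xyz":[-0.003,-0.02,0.025],"turn":-0.0015,"fingers":-1}]' >/dev/null
python3 go.py 0.4437 -0.2609 0.119 3.1006
cat > held.py <<'E'
import sys
from h import *
# fit held board: params x,y,yaw,lean,pitch-free,z from scene+top colour mask
col=sys.argv[1]; s=read_state(); p=s["tool_pos"]; z0=float(sys.argv[2]) if len(sys.argv)>2 else p[2]-.0967
D={c:optics.camera(c) for c in("scene","top")}
from h import masks
v=np.array([p[0],p[1],s["eef_rot"][2]-np.pi*np.sign(s["eef_rot"][2]),0,z0])
M={}
for c in D:
    m=masks(D[c]["frame"])[col]; r=cv2.dilate((hullmask(D[c],box(v[:4],v[4]))>.1).astype(np.uint8),np.ones((25,25)))>0; M[c]=m&r
def cost(q): return sum((np.abs(hullmask(D[c],box(q[:4],q[4]))-M[c])*(1 if c=="scene" else 1)).sum() for c in D)
sx=np.vstack([v]+[v+np.eye(5)[j]*[.006,.006,.04,.04,.006][j] for j in range(5)])
r=minimize(cost,v,method="Nelder-Mead",options=dict(initial_simplex=sx,maxfev=250))
print("tool",np.round(v,4)); print("fit ",np.round(r.x,4),r.fun)
out=[]
for c in D:
    a=D[c]["frame"][:,:,::-1].copy()
    P=proj(D[c],box(r.x[:4],r.x[4])); cv2.polylines(a,[cv2.convexHull(P.astype(np.float32)).astype(np.int32)],True,(255,0,255),1)
    m=P.mean(0).astype(int); r0,c0=max(0,m[1]-110),max(0,min(m[0]-110,340)); out.append(cv2.resize(a[r0:r0+220,c0:c0+220],(390,390)))
cv2.imwrite(f"pics/h_{col}_{int(s['time_s']*100)}.png",np.hstack(out)); print(f"pics/h_{col}_{int(s['time_s']*100)}.png")
E
python3 held.py red
```

```text
shift [np.float64(-0.0007), np.float64(-0.0045), np.float64(0.0783), ('turn', np.float64(0.0019))] pos [ 0.4432 -0.2564  0.1973] yaw 3.1045 t 7.1 F [-0.1  0.3 -2.5] open 0.0089 grip 68.9
tool [ 0.4432 -0.2564 -0.0371  0.      0.1006]
fit  [ 0.4437 -0.2558 -0.0334 -0.0026  0.0949] 1877.2274509803922
pics/h_red_710.png
```

```bash
python3 -m crank '[{"xyz":[-0.001,-0.0045,0],"turn":0.001,"fingers":-1},{"xyz":[-0.001,-0.0045,0.015],"turn":0.001,"fingers":-1},{"xyz":[-0.001,-0.0045,0.03],"turn":0.001,"fingers":-1},{"xyz":[-0.001,-0.0045,0.04],"turn":0.001,"fingers":-1},{"xyz":[-0.001,-0.0045,0.04],"turn":0.001,"fingers":-1}]' 
python3 go.py 0.4437 -0.2609 0.119 3.1006
```

```text
time_s: 7.7
tool_pos: [0.4446, -0.2623, 0.1576]
eef_rot: [3.14, -0.002, 3.102]
ft_force: [-0.7, -0.7, -2.8]
opening: 0.0093
grasp_force: 69.0
shift [np.float64(0.001), np.float64(0.0014), np.float64(0.0386), ('turn', np.float64(0.0006))] pos [ 0.4446 -0.2623  0.1576] yaw 3.1019 t 7.7 F [-0.7 -0.7 -2.8] open 0.0093 grip 69.0
```

```bash
python3 -m crank '[{"xyz":[0.001,0.0015,0.01],"turn":0,"fingers":-1},{"xyz":[0.001,0.0015,0.02],"turn":0,"fingers":-1},{"xyz":[0.001,0.0015,0.028],"turn":0,"fingers":-1},{"xyz":[0.001,0.0015,0.034],"turn":0,"fingers":-1},{"xyz":[0.001,0.0015,0.036],"turn":0,"fingers":-1}]' 
python3 -m crank '[{"xyz":[0,0,0],"turn":0,"fingers":-1},{"xyz":[0,0,0.002],"turn":0,"fingers":-1},{"xyz":[0,0,0.004],"turn":0,"fingers":-1}]' 
python3 go.py 0.4437 -0.2609 0.119 3.1006
```

```text
time_s: 8.2
tool_pos: [0.4438, -0.261, 0.1215]
eef_rot: [3.141, -0.001, 3.102]
ft_force: [-0.5, 0.1, -2.3]
opening: 0.0091
grasp_force: 69.2
time_s: 8.5
tool_pos: [0.4442, -0.2615, 0.1188]
eef_rot: [-3.141, 0.0, 3.102]
ft_force: [-5.2, 1.7, 22.1]
opening: 0.0092
grasp_force: 72.9
shift [np.float64(0.0006), np.float64(0.0006), np.float64(-0.0002), ('turn', np.float64(0.0007))] pos [ 0.4442 -0.2615  0.1188] yaw 3.102 t 8.5 F [-5.2  1.7 22.1] open 0.0092 grip 72.9
```

Red is seated: the contact came at the expected height. Releasing, rising and checking.

```bash
python3 -m crank '[{"xyz":[0,0,-0.001],"turn":0,"fingers":-0.06},{"xyz":[0,0,-0.001],"turn":0,"fingers":-0.06},{"xyz":[0,0,-0.001],"turn":0,"fingers":-0.06},{"xyz":[0,0,-0.03],"turn":0,"fingers":-0.06},{"xyz":[0,0,-0.08],"turn":0,"fingers":-0.06}]' 
python3 -m crank '[{"xyz":[0,0.05,-0.02],"turn":0,"fingers":-0.06},{"xyz":[0,0.1,-0.03],"turn":0,"fingers":-0.06},{"xyz":[0,0.15,-0.03],"turn":0,"fingers":-0.06},{"xyz":[0,0.2,-0.03],"turn":0,"fingers":-0.06},{"xyz":[0,0.25,-0.03],"turn":0,"fingers":-0.06}]' 
sed -i 's/^v=np.array(.*/v=np.array([float(a) for a in sys.argv[3:6]]+[0,z0]) if len(sys.argv)>3 else &/; s/else v=np/else np/' held.py
python3 held.py red 0.022 0.4437 -0.2609 -0.041
python3 go.py 0.4747 0.1438 0.22 3.2136
```

```text
time_s: 9.0
tool_pos: [0.4424, -0.2598, 0.1965]
eef_rot: [3.136, -0.006, 3.101]
ft_force: [1.0, -0.2, 0.1]
opening: 0.04
grasp_force: 0.0
time_s: 9.5
tool_pos: [0.4538, -0.0144, 0.2289]
eef_rot: [-3.141, 0.001, 3.101]
ft_force: [0.7, -0.0, 0.7]
opening: 0.0403
grasp_force: 0.0
tool [ 0.4437 -0.2609 -0.041   0.      0.022 ]
fit  [ 0.4453 -0.2618 -0.0372 -0.0067  0.0188] 413.8313725490196
pics/h_red_950.png
shift [np.float64(-0.0175), np.float64(0.1548), np.float64(0.0085), ('turn', np.float64(-0.052))] pos [ 0.4523 -0.0104  0.2285] yaw 3.1096 t 9.6 F [-0.8  0.1  0.2] open 0.0398 grip 0.0
```

```bash
ls pics | grep h_red
```

```text
h_red_710.png
h_red_950.png
```

View pics/h_red_950.png

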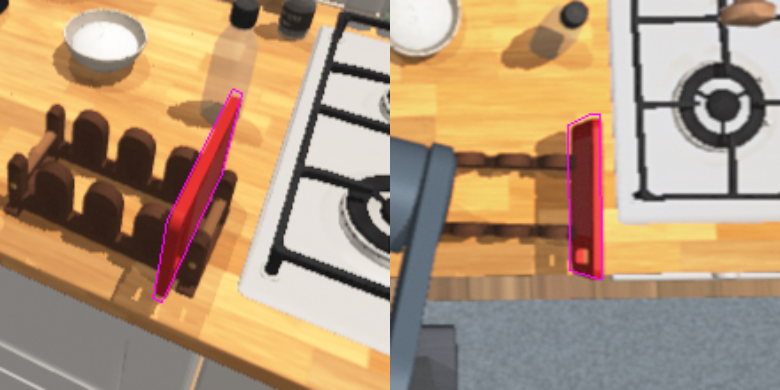

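```bash
python3 -m crank '[{"xyz":[-0.0175,0.05,0.008],"turn":-0.02,"fingers":-0.06},{"xyz":[-0.0175,0.1,0.008],"turn":-0.052,"fingers":-0.06},{"xyz":[-0.0175,0.152,0.008],"turn":-0.052,"fingers":-0.06},{"xyz":[-0.0175,0.152,0.008],"turn":-0.052,"fingers":-0.06},{"xyz":[-0.0175,0.152,0.008],"turn":-0.052,"fingers":-0.06}]' >/dev/null
python3 go.py 0.4747 0.1435 0.114 3.2136
```

```text
shift [np.float64(0.0022), np.float64(0.0079), np.float64(0.1063), ('turn', np.float64(-0.0023))] pos [0.4774 0.1358 0.2203] yaw -3.0743 t 10.1 F [ 0.3 -0.2  0.2] open 0.04 grip 0.0
```

Red stands upright and seated in the rightmost slot. Now green.

```bash
python3 -m crank '[{"xyz":[0.002,0.006,0.02],"turn":-0.002,"fingers":-0.06},{"xyz":[0.002,0.006,0.04],"turn":-0.002,"fingers":-0.06},{"xyz":[0.002,0.006,0.05],"turn":-0.002,"fingers":-0.06},{"xyz":[0.002,0.006,0.05],"turn":-0.002,"fingers":-0.06}]' >/dev/null
python3 go.py 0.4747 0.1435 0.114 3.2136
python3 -m crank '[{"xyz":[0,0.0005,0.02],"turn":0,"fingers":-0.06},{"xyz":[0,0.0005,0.04],"turn":0,"fingers":-0.06},{"xyz":[0,0.0005,0.056],"turn":0,"fingers":-0.06},{"xyz":[0,0.0005,0.056],"turn":0,"fingers":-0.06},{"xyz":[0,0.0005,0.056],"turn":0,"fingers":-0.06}]' >/dev/null
python3 go.py 0.4747 0.1435 0.114 3.2136
```

```text
shift [np.float64(-0.0006), np.float64(0.0042), np.float64(0.0553), ('turn', np.float64(-0.003))] pos [0.4744 0.1393 0.1693] yaw -3.0757 t 10.5 F [ 1.2  0.7 -0.8] open 0.04 grip 0.0
shift [np.float64(0.0008), np.float64(0.0027), np.float64(0.001), ('turn', np.float64(-0.0024))] pos [0.4757 0.1408 0.115 ] yaw -3.0743 t 11.0 F [-0.5 -0.1  0.3] open 0.0405 grip 0.0
```

```bash
python3 -m crank '[{"xyz":[0.001,0.0025,0.001],"turn":-0.002,"fingers":-0.06},{"xyz":[0.001,0.0025,0.001],"turn":-0.002,"fingers":-1},{"xyz":[0.001,0.0025,0.001],"turn":-0.002,"fingers":-1},{"xyz":[0.001,0.0025,0.001],"turn":-0.002,"fingers":-1},{"xyz":[0.001,0.0025,0.001],"turn":-0.002,"fingers":-1}]' 70 >/dev/null
python3 -m crank '[{"xyz":[0,0,0],"turn":0,"fingers":-1},{"xyz":[0,0,-0.02],"turn":0,"fingers":-1},{"xyz":[0,0,-0.05],"turn":0,"fingers":-1},{"xyz":[0,0,-0.085],"turn":0,"fingers":-1},{"xyz":[0,0,-0.11],"turn":0,"fingers":-1}]' 70
python3 -m crank '[{"xyz":[0,0,-0.002],"turn":0,"fingers":-1}]' >/dev/null
python3 go.py 0.4459 -0.2070 0.23 3.1006
```

```text
time_s: 12.0
tool_pos: [0.4738, 0.144, 0.2248]
eef_rot: [3.142, 0.001, -3.069]
ft_force: [0.7, 0.1, -2.3]
opening: 0.0095
grasp_force: 68.2
shift [np.float64(0.055), np.float64(-0.348), np.float64(-0.0019), ('turn', np.float64(0.0567))] pos [0.4756 0.1441 0.2281] yaw -3.0691 t 12.1 F [ 1.3 -0.  -1.5] open 0.0095 grip 68.4
```

```bash
python3 -m crank '[{"xyz":[0.005,-0.035,0],"turn":0.01,"fingers":-1},{"xyz":[0.012,-0.075,0],"turn":0.02,"fingers":-1},{"xyz":[0.018,-0.115,0],"turn":0.03,"fingers":-1},{"xyz":[0.025,-0.155,0],"turn":0.045,"fingers":-1},{"xyz":[0.032,-0.195,0],"turn":0.057,"fingers":-1}]' >/dev/null
python3 go.py 0.4459 -0.2070 0.225 3.1006
python3 -m crank '[{"xyz":[0.002,-0.04,0],"turn":0,"fingers":-1},{"xyz":[0.002,-0.08,0],"turn":0,"fingers":-1},{"xyz":[0.002,-0.11,0],"turn":0,"fingers":-1},{"xyz":[0.002,-0.13,0],"turn":0,"fingers":-1},{"xyz":[0.002,-0.13,0],"turn":0,"fingers":-1}]' >/dev/null
python3 go.py 0.4459 -0.2070 0.195 3.1006
```

```text
shift [np.float64(0.0021), np.float64(-0.1533), np.float64(-0.0012), ('turn', np.float64(-0.0008))] pos [ 0.4546 -0.054   0.2238] yaw 3.099 t 12.6 F [ 0.6 -0.7 -2.4] open 0.0093 grip 68.6
shift [np.float64(0.0013), np.float64(-0.0219), np.float64(0.0289), ('turn', np.float64(-0.0022))] pos [ 0.4482 -0.1851  0.2239] yaw 3.0962 t 13.1 F [ 0.2  0.4 -2.6] open 0.009 grip 68.9
```

```bash
python3 -m crank '[{"xyz":[0.001,-0.022,0],"turn":-0.001,"fingers":-1},{"xyz":[0.001,-0.022,0.028],"turn":-0.001,"fingers":-1},{"xyz":[0.001,-0.022,0.028],"turn":-0.001,"fingers":-1},{"xyz":[0.001,-0.022,0.028],"turn":-0.001,"fingers":-1},{"xyz":[0.001,-0.022,0.028],"turn":-0.001,"fingers":-1}]' >/dev/null
python3 go.py 0.4459 -0.2070 0.119 3.1006
python3 held.py green
```

```text
shift [np.float64(0.0007), np.float64(-0.0031), np.float64(0.0786), ('turn', np.float64(0.0011))] pos [ 0.4467 -0.2039  0.1976] yaw 3.1029 t 13.6 F [ 0.1 -0.3 -2.3] open 0.0092 grip 68.7
tool [ 0.4467 -0.2039 -0.0387  0.      0.1009]
fit  [ 0.4484 -0.2039 -0.0262 -0.0091  0.0972] 2056.1450980392156
pics/h_green_1360.png
```

```bash
python3 -m crank '[{"xyz":[0.0015,-0.0025,0],"turn":0,"fingers":-1},{"xyz":[0.0015,-0.0025,0.015],"turn":0,"fingers":-1},{"xyz":[0.0015,-0.0025,0.03],"turn":0,"fingers":-1},{"xyz":[0.0015,-0.0025,0.04],"turn":0,"fingers":-1},{"xyz":[0.0015,-0.0025,0.04],"turn":0,"fingers":-1}]' 
python3 go.py 0.4449 -0.2070 0.119 3.1006
```

```text
time_s: 14.2
tool_pos: [0.4443, -0.2067, 0.1565]
eef_rot: [3.14, -0.002, 3.102]
ft_force: [-0.6, -0.4, -1.8]
opening: 0.0091
grasp_force: 68.8
shift [np.float64(-0.0006), np.float64(-0.0003), np.float64(0.0375), ('turn', np.float64(0.0006))] pos [ 0.4443 -0.2067  0.1565] yaw 3.1018 t 14.2 F [-0.6 -0.4 -1.8] open 0.0091 grip 68.8
```

```bash
python3 -m crank '[{"xyz":[0,0,0.01],"turn":0,"fingers":-1},{"xyz":[0,0,0.02],"turn":0,"fingers":-1},{"xyz":[0,0,0.028],"turn":0,"fingers":-1},{"xyz":[0,0,0.034],"turn":0,"fingers":-1},{"xyz":[0,0,0.036],"turn":0,"fingers":-1}]' 
python3 -m crank '[{"xyz":[0,0,0],"turn":0,"fingers":-1},{"xyz":[0,0,0.002],"turn":0,"fingers":-1},{"xyz":[0,0,0.003],"turn":0,"fingers":-1}]'
```

```text
time_s: 14.7
tool_pos: [0.4447, -0.2069, 0.1205]
eef_rot: [3.141, -0.001, 3.102]
ft_force: [-0.6, -0.4, -2.7]
opening: 0.0092
grasp_force: 68.9
time_s: 15.0
tool_pos: [0.4452, -0.2073, 0.1185]
eef_rot: [-3.141, 0.0, 3.102]
ft_force: [-0.3, -0.0, -2.3]
opening: 0.0091
grasp_force: 68.9
```

```bash
python3 -m crank '[{"xyz":[0,0,0.001],"turn":0,"fingers":-1},{"xyz":[0,0,0.001],"turn":0,"fingers":-1}]'
python3 -m crank '[{"xyz":[0,0,0.001],"turn":0,"fingers":-1},{"xyz":[0,0,0.001],"turn":0,"fingers":-1}]'
```

```text
time_s: 15.2
tool_pos: [0.4451, -0.2073, 0.1183]
eef_rot: [-3.141, 0.001, 3.102]
ft_force: [-0.7, 0.8, 5.0]
opening: 0.0091
grasp_force: 69.9
time_s: 15.4
tool_pos: [0.4451, -0.2073, 0.1182]
eef_rot: [-3.141, 0.001, 3.102]
ft_force: [-2.8, 1.6, 12.8]
opening: 0.0094
grasp_force: 71.4
```

Green is down. Releasing it and going for blue.

```bash
python3 -m crank '[{"xyz":[0,0,0],"turn":0,"fingers":-0.06},{"xyz":[0,0,0],"turn":0,"fingers":-0.06},{"xyz":[0,0,0],"turn":0,"fingers":-0.06},{"xyz":[0,0,-0.03],"turn":0,"fingers":-0.06},{"xyz":[0,0,-0.08],"turn":0,"fingers":-0.06}]' 
python3 -m crank '[{"xyz":[0,0.05,-0.02],"turn":0,"fingers":-0.06},{"xyz":[0,0.1,-0.03],"turn":0,"fingers":-0.06},{"xyz":[0,0.15,-0.03],"turn":0,"fingers":-0.06},{"xyz":[0,0.2,-0.03],"turn":0,"fingers":-0.06},{"xyz":[0,0.25,-0.03],"turn":0,"fingers":-0.06}]' 
python3 held.py green 0.022 0.4459 -0.2070 -0.041
python3 go.py 0.4673 0.1970 0.20 3.2136
```

```text
time_s: 15.9
tool_pos: [0.4432, -0.2058, 0.1944]
eef_rot: [3.137, -0.007, 3.102]
ft_force: [1.3, -1.6, 1.3]
opening: 0.0404
grasp_force: 0.0
time_s: 16.4
tool_pos: [0.4547, 0.0398, 0.2265]
eef_rot: [-3.142, 0.001, 3.101]
ft_force: [0.9, -1.0, 0.3]
opening: 0.0402
grasp_force: 0.0
tool [ 0.4459 -0.207  -0.041   0.      0.022 ]
fit  [ 0.4454 -0.2072 -0.0296  0.0016  0.0221] 512.0666666666666
pics/h_green_1639.png
shift [np.float64(-0.009), np.float64(0.1538), np.float64(0.0262), ('turn', np.float64(-0.0518))] pos [0.4534 0.0436 0.2262] yaw 3.11 t 16.5 F [-0.4 -0.7  0.3] open 0.0406 grip 0.0
```

```bash
python3 -m crank '[{"xyz":[-0.009,0.05,0.02],"turn":-0.02,"fingers":-0.06},{"xyz":[-0.009,0.1,0.02],"turn":-0.052,"fingers":-0.06},{"xyz":[-0.009,0.154,0.02],"turn":-0.052,"fingers":-0.06},{"xyz":[-0.009,0.154,0.02],"turn":-0.052,"fingers":-0.06},{"xyz":[-0.009,0.154,0.02],"turn":-0.052,"fingers":-0.06}]' >/dev/null
python3 go.py 0.4673 0.1970 0.114 3.2136
```

```text
shift [np.float64(0.0023), np.float64(0.0049), np.float64(0.092), ('turn', np.float64(-0.0023))] pos [0.4699 0.1922 0.206 ] yaw -3.0743 t 17.0 F [-0.8 -0.2  0.7] open 0.04 grip 0.0
```

```bash
python3 -m crank '[{"xyz":[0.0025,0.005,0],"turn":-0.002,"fingers":-0.06},{"xyz":[0.0025,0.005,0.03],"turn":-0.002,"fingers":-0.06},{"xyz":[0.0025,0.005,0.06],"turn":-0.002,"fingers":-0.06},{"xyz":[0.0025,0.005,0.091],"turn":-0.002,"fingers":-0.06},{"xyz":[0.0025,0.005,0.091],"turn":-0.002,"fingers":-0.06}]' >/dev/null
python3 go.py 0.4673 0.1970 0.114 3.2136
```

```text
shift [np.float64(-0.003), np.float64(0.0029), np.float64(-0.0015), ('turn', np.float64(-0.0034))] pos [0.4645 0.194  0.1125] yaw -3.0763 t 17.5 F [-0.9 -0.1 -0.1] open 0.0404 grip 0.0
```

```bash
python3 -m crank '[{"xyz":[-0.0015,0.0025,-0.001],"turn":-0.003,"fingers":-0.06},{"xyz":[-0.0015,0.0025,-0.001],"turn":-0.003,"fingers":-0.06}]'
python3 -m crank '[{"xyz":[0,0,0],"turn":0,"fingers":-1},{"xyz":[0,0,0],"turn":0,"fingers":-1},{"xyz":[0,0,0],"turn":0,"fingers":-1},{"xyz":[0,0,0],"turn":0,"fingers":-1},{"xyz":[0,0,0],"turn":0,"fingers":-1}]' 70
python3 -m crank '[{"xyz":[0,0,-0.02],"turn":0,"fingers":-1},{"xyz":[0,0,-0.05],"turn":0,"fingers":-1},{"xyz":[0,0,-0.085],"turn":0,"fingers":-1},{"xyz":[0,0,-0.11],"turn":0,"fingers":-1},{"xyz":[0,0,-0.11],"turn":0,"fingers":-1}]' >/dev/null
python3 go.py 0.4481 -0.1530 0.225 3.1006
```

```text
time_s: 17.7
tool_pos: [0.47, 0.1986, 0.118]
eef_rot: [3.141, 0.003, -3.068]
ft_force: [0.1, 1.1, 0.2]
opening: 0.0401
grasp_force: 0.0
time_s: 18.2
tool_pos: [0.4692, 0.1992, 0.1177]
eef_rot: [3.141, 0.002, -3.068]
ft_force: [-0.4, -0.6, 6.6]
opening: 0.0095
grasp_force: 68.3
shift [np.float64(0.0485), np.float64(-0.3499), np.float64(0.0046), ('turn', np.float64(0.0578))] pos [0.4704 0.1995 0.2296] yaw -3.067 t 18.7 F [ 0.2  0.2 -1.9] open 0.0094 grip 68.6
```

```bash
python3 -m crank '[{"xyz":[0.005,-0.035,0],"turn":0.01,"fingers":-1},{"xyz":[0.012,-0.075,0],"turn":0.02,"fingers":-1},{"xyz":[0.018,-0.115,0],"turn":0.03,"fingers":-1},{"xyz":[0.022,-0.155,0],"turn":0.045,"fingers":-1},{"xyz":[0.026,-0.195,0],"turn":0.058,"fingers":-1}]' >/dev/null
python3 go.py 0.4490 -0.1530 0.225 3.1006
python3 -m crank '[{"xyz":[0.001,-0.04,0],"turn":0,"fingers":-1},{"xyz":[0.001,-0.08,0],"turn":0,"fingers":-1},{"xyz":[0.001,-0.11,0],"turn":0,"fingers":-1},{"xyz":[0.001,-0.13,0],"turn":0,"fingers":-1},{"xyz":[0.001,-0.13,0],"turn":0,"fingers":-1}]' >/dev/null
python3 go.py 0.4490 -0.1530 0.2 3.1006
```

```text
shift [np.float64(-0.0001), np.float64(-0.1546), np.float64(-0.0001), ('turn', np.float64(-0.0007))] pos [0.4554 0.0015 0.2249] yaw 3.0992 t 19.2 F [ 0.3 -0.2 -1.8] open 0.0092 grip 68.8
shift [np.float64(-0.0), np.float64(-0.0235), np.float64(0.025), ('turn', np.float64(-0.0022))] pos [ 0.4501 -0.1295  0.225 ] yaw 3.0962 t 19.7 F [ 0.4  0.7 -1.5] open 0.0095 grip 69.0
```

```bash
python3 -m crank '[{"xyz":[0,-0.0235,0],"turn":-0.001,"fingers":-1},{"xyz":[0,-0.0235,0.025],"turn":-0.001,"fingers":-1},{"xyz":[0,-0.0235,0.025],"turn":-0.001,"fingers":-1},{"xyz":[0,-0.0235,0.025],"turn":-0.001,"fingers":-1},{"xyz":[0,-0.0235,0.025],"turn":-0.001,"fingers":-1}]' >/dev/null
python3 held.py blue
python3 -m crank '[{"xyz":[0,0,0],"turn":0,"fingers":-1}]' >/dev/null
python3 go.py 0.4490 -0.1530 0.1215 3.1006
```

```text
tool [ 0.4495 -0.1499 -0.0387  0.      0.1049]
fit  [ 0.4457 -0.151  -0.0192 -0.0233  0.0987] 1602.6392156862744
pics/h_blue_2020.png
shift [np.float64(0.0008), np.float64(-0.0025), np.float64(0.0805), ('turn', np.float64(0.0009))] pos [ 0.4499 -0.1505  0.202 ] yaw 3.1025 t 20.4 F [ 0.2 -0.6 -1.3] open 0.0088 grip 68.9
```

```bash
python3 -m crank '[{"xyz":[-0.0005,-0.0025,0],"turn":0,"fingers":-1},{"xyz":[-0.0005,-0.0025,0.015],"turn":0,"fingers":-1},{"xyz":[-0.0005,-0.0025,0.03],"turn":0,"fingers":-1},{"xyz":[-0.0005,-0.0025,0.04],"turn":0,"fingers":-1},{"xyz":[-0.0005,-0.0025,0.04],"turn":0,"fingers":-1}]' 
python3 go.py 0.4503 -0.1530 0.1215 3.1006
```

```text
time_s: 20.9
tool_pos: [0.4492, -0.153, 0.1604]
eef_rot: [3.14, -0.002, 3.102]
ft_force: [-0.2, -0.5, -2.8]
opening: 0.0095
grasp_force: 68.9
shift [np.float64(-0.0011), np.float64(0.0), np.float64(0.0389), ('turn', np.float64(0.0005))] pos [ 0.4492 -0.153   0.1604] yaw 3.1016 t 20.9 F [-0.2 -0.5 -2.8] open 0.0095 grip 68.9
```

```bash
python3 -m crank '[{"xyz":[-0.001,0,0.01],"turn":0,"fingers":-1},{"xyz":[-0.001,0,0.02],"turn":0,"fingers":-1},{"xyz":[-0.001,0,0.028],"turn":0,"fingers":-1},{"xyz":[-0.001,0,0.034],"turn":0,"fingers":-1},{"xyz":[-0.001,0,0.036],"turn":0,"fingers":-1}]' 
python3 -m crank '[{"xyz":[0,0,0],"turn":0,"fingers":-1},{"xyz":[0,0,0.001],"turn":0,"fingers":-1},{"xyz":[0,0,0.002],"turn":0,"fingers":-1}]'
python3 -m crank '[{"xyz":[0,0,0.0],"turn":0,"fingers":-1},{"xyz":[0,0,0.001],"turn":0,"fingers":-1},{"xyz":[0,0,0.001],"turn":0,"fingers":-1}]'
```

```text
time_s: 21.4
tool_pos: [0.4506, -0.1531, 0.1246]
eef_rot: [3.141, -0.001, 3.102]
ft_force: [-0.2, -0.3, -2.5]
opening: 0.0095
grasp_force: 69.1
time_s: 21.7
tool_pos: [0.4512, -0.1535, 0.1237]
eef_rot: [-3.141, 0.001, 3.102]
ft_force: [-0.3, 0.8, -2.7]
opening: 0.0094
grasp_force: 69.1
time_s: 22.0
tool_pos: [0.4509, -0.1533, 0.1224]
eef_rot: [-3.142, 0.0, 3.102]
ft_force: [-0.1, 0.0, -1.9]
opening: 0.0091
grasp_force: 69.1
```

```bash
python3 -m crank '[{"xyz":[0,0,0.001],"turn":0,"fingers":-1},{"xyz":[0,0,0.001],"turn":0,"fingers":-1}]'
python3 -m crank '[{"xyz":[0,0,0.001],"turn":0,"fingers":-1},{"xyz":[0,0,0.001],"turn":0,"fingers":-1}]'
```

```text
time_s: 22.2
tool_pos: [0.4509, -0.1534, 0.1219]
eef_rot: [-3.141, 0.0, 3.102]
ft_force: [-0.7, -0.3, 2.5]
opening: 0.0095
grasp_force: 69.9
time_s: 22.4
tool_pos: [0.4508, -0.1534, 0.1218]
eef_rot: [-3.141, 0.001, 3.102]
ft_force: [-2.3, 0.2, 13.1]
opening: 0.009
grasp_force: 71.4
```

```bash
python3 -m crank '[{"xyz":[0,0,0],"turn":0,"fingers":-0.06},{"xyz":[0,0,0],"turn":0,"fingers":-0.06},{"xyz":[0,0,0],"turn":0,"fingers":-0.06},{"xyz":[0,0,-0.03],"turn":0,"fingers":-0.06},{"xyz":[0,0,-0.08],"turn":0,"fingers":-0.06}]' >/dev/null
python3 -m crank '[{"xyz":[0,0.05,-0.02],"turn":0,"fingers":-0.06},{"xyz":[0,0.1,-0.03],"turn":0,"fingers":-0.06},{"xyz":[0,0.15,-0.03],"turn":0,"fingers":-0.06},{"xyz":[0,0.2,-0.03],"turn":0,"fingers":-0.06},{"xyz":[0,0.25,-0.03],"turn":0,"fingers":-0.06}]' >/dev/null
python3 held.py blue 0.022 0.4481 -0.1530 -0.041
python3 go.py 0.4577 0.2507 0.20 3.2136
```

```text
tool [ 0.4481 -0.153  -0.041   0.      0.022 ]
fit  [ 0.4477 -0.1535 -0.0336 -0.0012  0.0226] 430.46274509803925
pics/h_blue_2340.png
shift [np.float64(0.0069), np.float64(0.1533), np.float64(0.0303), ('turn', np.float64(-0.0519))] pos [0.4597 0.0973 0.2303] yaw 3.1099 t 23.5 F [ 0.1 -0.5  0.2] open 0.0402 grip 0.0
```

Blue is centred to within 1 mm. Now yellow, with settling rows added before the grip.

```bash
python3 -m crank '[{"xyz":[0.007,0.05,0.02],"turn":-0.02,"fingers":-0.06},{"xyz":[0.007,0.1,0.02],"turn":-0.052,"fingers":-0.06},{"xyz":[0.007,0.154,0.02],"turn":-0.052,"fingers":-0.06},{"xyz":[0.007,0.154,0.02],"turn":-0.052,"fingers":-0.06},{"xyz":[0.007,0.154,0.02],"turn":-0.052,"fingers":-0.06}]' >/dev/null
python3 -m crank '[{"xyz":[0,0,0],"turn":0,"fingers":-0.06},{"xyz":[0,0,0],"turn":0,"fingers":-0.06},{"xyz":[0,0,0],"turn":0,"fingers":-0.06}]' >/dev/null
python3 go.py 0.4577 0.2507 0.114 3.2136
```

```text
shift [np.float64(0.0019), np.float64(0.0065), np.float64(0.0964), ('turn', np.float64(-0.0051))] pos [0.46   0.2444 0.2104] yaw -3.0798 t 24.3 F [ 0.5 -0.7 -0.2] open 0.0402 grip 0.0
```

```bash
python3 -m crank '[{"xyz":[0.002,0.006,0],"turn":-0.005,"fingers":-0.06},{"xyz":[0.002,0.006,0.03],"turn":-0.005,"fingers":-0.06},{"xyz":[0.002,0.006,0.06],"turn":-0.005,"fingers":-0.06},{"xyz":[0.002,0.006,0.096],"turn":-0.005,"fingers":-0.06},{"xyz":[0.002,0.006,0.096],"turn":-0.005,"fingers":-0.06}]' >/dev/null
python3 -m crank '[{"xyz":[0,0,0],"turn":0,"fingers":-0.06},{"xyz":[0,0,0],"turn":0,"fingers":-0.06},{"xyz":[0,0,0],"turn":0,"fingers":-0.06}]' >/dev/null
python3 go.py 0.4577 0.2507 0.114 3.2136
```

```text
shift [np.float64(0.0011), np.float64(-0.0014), np.float64(0.0022), ('turn', np.float64(0.0011))] pos [0.4587 0.2522 0.1162] yaw -3.0674 t 25.1 F [-0.2  1.1  0. ] open 0.04 grip 0.0
```

```bash
python3 -m crank '[{"xyz":[0.001,-0.001,0.001],"turn":0.001,"fingers":-0.06},{"xyz":[0.001,-0.001,0.001],"turn":0.001,"fingers":-0.06},{"xyz":[0.001,-0.001,0.001],"turn":0.001,"fingers":-0.06}]'
python3 -m crank '[{"xyz":[0,0,0],"turn":0,"fingers":-1},{"xyz":[0,0,0],"turn":0,"fingers":-1},{"xyz":[0,0,0],"turn":0,"fingers":-1},{"xyz":[0,0,0],"turn":0,"fingers":-1},{"xyz":[0,0,0],"turn":0,"fingers":-1}]' 70
python3 -m crank '[{"xyz":[0,0,-0.02],"turn":0,"fingers":-1},{"xyz":[0,0,-0.05],"turn":0,"fingers":-1},{"xyz":[0,0,-0.085],"turn":0,"fingers":-1},{"xyz":[0,0,-0.11],"turn":0,"fingers":-1},{"xyz":[0,0,-0.11],"turn":0,"fingers":-1}]' >/dev/null
python3 go.py 0.4503 -0.0991 0.225 3.1006
```

```text
time_s: 25.4
tool_pos: [0.4566, 0.2508, 0.1139]
eef_rot: [3.141, 0.001, -3.069]
ft_force: [0.4, -0.2, 0.4]
opening: 0.04
grasp_force: 0.0
time_s: 25.9
tool_pos: [0.4566, 0.2507, 0.1135]
eef_rot: [3.142, 0.0, -3.069]
ft_force: [-0.8, 0.7, 3.6]
opening: 0.0093
grasp_force: 68.1
shift [np.float64(0.0335), np.float64(-0.349), np.float64(0.0012), ('turn', np.float64(0.0567))] pos [0.4585 0.2514 0.2262] yaw -3.0692 t 26.4 F [ 0.1  0.  -1.7] open 0.0093 grip 68.5
```

```bash
python3 -m crank '[{"xyz":[0.004,-0.035,0],"turn":0.01,"fingers":-1},{"xyz":[0.008,-0.075,0],"turn":0.02,"fingers":-1},{"xyz":[0.012,-0.115,0],"turn":0.03,"fingers":-1},{"xyz":[0.016,-0.155,0],"turn":0.045,"fingers":-1},{"xyz":[0.02,-0.195,0],"turn":0.057,"fingers":-1}]' >/dev/null
python3 go.py 0.4490 -0.0991 0.225 3.1006
python3 -m crank '[{"xyz":[0,-0.04,0],"turn":0,"fingers":-1},{"xyz":[0,-0.08,0],"turn":0,"fingers":-1},{"xyz":[0,-0.11,0],"turn":0,"fingers":-1},{"xyz":[0,-0.13,0],"turn":0,"fingers":-1},{"xyz":[0,-0.13,0],"turn":0,"fingers":-1}]' >/dev/null
python3 go.py 0.4490 -0.0991 0.195 3.1006
```

```text
shift [np.float64(-0.0063), np.float64(-0.1525), np.float64(-0.0033), ('turn', np.float64(-0.0008))] pos [0.4492 0.0535 0.2217] yaw 3.0991 t 26.9 F [ 0.5 -0.7 -2.7] open 0.0091 grip 68.7
shift [np.float64(-0.0053), np.float64(-0.0217), np.float64(0.0269), ('turn', np.float64(-0.0024))] pos [ 0.4447 -0.0772  0.2219] yaw 3.0959 t 27.4 F [-0.5  0.3 -2.2] open 0.0093 grip 68.9
```

```bash
python3 -m crank '[{"xyz":[-0.005,-0.022,0],"turn":-0.001,"fingers":-1},{"xyz":[-0.005,-0.022,0.026],"turn":-0.001,"fingers":-1},{"xyz":[-0.005,-0.022,0.026],"turn":-0.001,"fingers":-1},{"xyz":[-0.005,-0.022,0.026],"turn":-0.001,"fingers":-1},{"xyz":[-0.005,-0.022,0.026],"turn":-0.001,"fingers":-1}]' >/dev/null
python3 held.py yellow
python3 -m crank '[{"xyz":[0,0,0],"turn":0,"fingers":-1}]' >/dev/null
python3 go.py 0.4490 -0.0991 0.1175 3.1006
```

```text
tool [ 0.4492 -0.0965 -0.0388  0.      0.1008]
fit  [ 0.4511 -0.0965 -0.024  -0.0169  0.099 ] 1482.6980392156863
pics/h_yellow_2790.png
shift [np.float64(0.0005), np.float64(-0.0021), np.float64(0.0805), ('turn', np.float64(0.0009))] pos [ 0.4496 -0.097   0.198 ] yaw 3.1024 t 28.1 F [-0.8 -0.2 -2.1] open 0.0096 grip 68.8
```

```bash
python3 -m crank '[{"xyz":[0,-0.0025,0],"turn":0,"fingers":-1},{"xyz":[0,-0.0025,0.015],"turn":0,"fingers":-1},{"xyz":[0,-0.0025,0.03],"turn":0,"fingers":-1},{"xyz":[0,-0.0025,0.04],"turn":0,"fingers":-1},{"xyz":[0,-0.0025,0.04],"turn":0,"fingers":-1}]' 
python3 go.py 0.4490 -0.0991 0.1175 3.1006
```

```text
time_s: 28.6
tool_pos: [0.4484, -0.0995, 0.1564]
eef_rot: [3.14, -0.003, 3.102]
ft_force: [-0.8, -0.3, -1.6]
opening: 0.0092
grasp_force: 69.0
shift [np.float64(-0.0005), np.float64(0.0005), np.float64(0.0389), ('turn', np.float64(0.0005))] pos [ 0.4484 -0.0995  0.1564] yaw 3.1016 t 28.6 F [-0.8 -0.3 -1.6] open 0.0092 grip 69.0
```

```bash
python3 -m crank '[{"xyz":[0,0.0003,0.01],"turn":0,"fingers":-1},{"xyz":[0,0.0003,0.02],"turn":0,"fingers":-1},{"xyz":[0,0.0003,0.028],"turn":0,"fingers":-1},{"xyz":[0,0.0003,0.034],"turn":0,"fingers":-1},{"xyz":[0,0.0003,0.037],"turn":0,"fingers":-1}]' 
python3 -m crank '[{"xyz":[0,0,0],"turn":0,"fingers":-1},{"xyz":[0,0,0.001],"turn":0,"fingers":-1},{"xyz":[0,0,0.002],"turn":0,"fingers":-1}]'
python3 -m crank '[{"xyz":[0,0,0],"turn":0,"fingers":-1},{"xyz":[0,0,0.001],"turn":0,"fingers":-1}]'
```

```text
time_s: 29.1
tool_pos: [0.4489, -0.0994, 0.1196]
eef_rot: [3.141, -0.001, 3.102]
ft_force: [0.3, 0.3, -2.1]
opening: 0.0092
grasp_force: 69.0
time_s: 29.4
tool_pos: [0.4495, -0.0996, 0.1186]
eef_rot: [-3.141, 0.001, 3.102]
ft_force: [0.0, 0.2, -1.6]
opening: 0.0094
grasp_force: 69.0
time_s: 29.6
tool_pos: [0.4494, -0.0996, 0.1176]
eef_rot: [-3.141, 0.001, 3.102]
ft_force: [-0.9, 0.2, -2.2]
opening: 0.0092
grasp_force: 69.0
```

```bash
python3 -m crank '[{"xyz":[0,0,0.001],"turn":0,"fingers":-1},{"xyz":[0,0,0.001],"turn":0,"fingers":-1}]'
python3 -m crank '[{"xyz":[0,0,0.001],"turn":0,"fingers":-1},{"xyz":[0,0,0.001],"turn":0,"fingers":-1}]'
```

```text
time_s: 29.8
tool_pos: [0.4494, -0.0996, 0.1176]
eef_rot: [-3.141, 0.001, 3.102]
ft_force: [-1.7, 0.6, 8.6]
opening: 0.0092
grasp_force: 70.8
time_s: 30.0
tool_pos: [0.4495, -0.0996, 0.1175]
eef_rot: [-3.141, 0.002, 3.102]
ft_force: [-3.6, 0.9, 18.2]
opening: 0.0094
grasp_force: 72.3
```

Yellow is down. Releasing it, moving clear and checking all four.

```bash
python3 -m crank '[{"xyz":[0,0,0],"turn":0,"fingers":-0.06},{"xyz":[0,0,0],"turn":0,"fingers":-0.06},{"xyz":[0,0,0],"turn":0,"fingers":-0.06},{"xyz":[0,0,-0.03],"turn":0,"fingers":-0.06},{"xyz":[0,0,-0.08],"turn":0,"fingers":-0.06}]' >/dev/null
python3 -m crank '[{"xyz":[0,0.05,-0.02],"turn":0,"fingers":-0.06},{"xyz":[0,0.1,-0.03],"turn":0,"fingers":-0.06},{"xyz":[0,0.15,-0.03],"turn":0,"fingers":-0.06},{"xyz":[0,0.2,-0.03],"turn":0,"fingers":-0.06},{"xyz":[0,0.25,-0.03],"turn":0,"fingers":-0.06}]' 
python3 -m crank '[{"xyz":[0,0,0],"turn":0,"fingers":-0.06},{"xyz":[0,0,0],"turn":0,"fingers":-0.06}]' >/dev/null
python3 - <<'E'
from h import *
o=["yellow","blue","green","red"]; D={c:optics.camera(c) for c in("scene","top")}
M={c:masks(D[c]["frame"]) for c in D}
for c,(a,b,e,f) in {"scene":(180,345,255,425),"top":(190,310,290,425)}.items():
    r=np.zeros((420,560),bool); r[a:b,e:f]=1
    for k in o: M[c][k]&=r
v=np.array([[.447+.041*d,-.18+d,-.041,0] for d in(.081,.027,-.027,-.081)])
# scene camera looks from -y side? occlusion order: nearest camera first
C={c:-D[c]["world_to_cam"][:3,:3].T@D[c]["world_to_cam"][:3,3] for c in D}; print(C)
def cost(v):
    t=0
    for c in D:
        occ=np.zeros((420,560))
        for i in sorted(range(4),key=lambda i:abs(v[i][1]-C[c][1])):
            m=hullmask(D[c],box(v[i],.022)); vis=m*(1-occ); occ=np.maximum(occ,m); t+=np.abs(vis-M[c][o[i]]).sum()
    return t
for it in range(2):
    for i in range(4):
        def f(w): u=v.copy(); u[i]=w; return cost(u)
        v[i]=minimize(f,v[i],method="Nelder-Mead",options=dict(initial_simplex=np.vstack([v[i]]+[v[i]+np.eye(4)[j]*[.004,.004,.03,.03][j] for j in range(4)]),maxfev=80)).x
st=np.array([.447,-.18]); a=-.041
for k,q in zip(o,v):
    d=q[:2]-st; print(k,"in stand x,y mm",np.round(1000*np.array([np.cos(a)*d[0]+np.sin(a)*d[1],-np.sin(a)*d[0]+np.cos(a)*d[1]]),1),"yaw/lean",np.round(q[2:],3))
cv2.imwrite("pics/fin.png",np.hstack([D["scene"]["frame"][100:400,110:460],D["top"]["frame"][100:400,120:450]])[:,:,::-1])
E
```

```text
time_s: 31.0
tool_pos: [0.4588, 0.1475, 0.2255]
eef_rot: [-3.142, 0.0, 3.101]
ft_force: [1.6, 0.3, -0.3]
opening: 0.0399
grasp_force: 0.0
{'scene': array([-0.01428563, -0.31277885,  0.61219593]), 'top': array([ 0.44036658, -0.02476374,  1.07610572])}
yellow in stand x,y mm [ 0.8 80.7] yaw/lean [-0.037  0.011]
blue in stand x,y mm [ 0.2 26.3] yaw/lean [-0.034 -0.001]
green in stand x,y mm [  0.4 -28. ] yaw/lean [-0.033 -0.009]
red in stand x,y mm [  0.5 -82.1] yaw/lean [-0.036 -0.01 ]
```

View pics/fin.png

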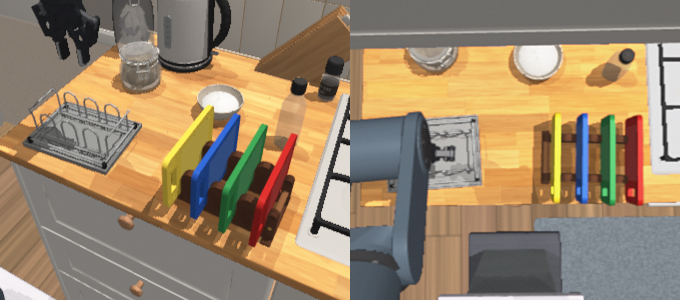

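All four boards stand upright in the right order, each within about 1 mm of its slot's centre. The bystanders are untouched.

```bash
python3 -c "
from plant import arm; print(arm.close_job())"
```

```text
the job is handed in; nothing more can be done
None
```

The job is handed in: yellow, blue, green and red stand left to right in the stand, upright and fully down, each within about 1 mm of its slot's centre by the camera fit, with the jar, bottle and bowl undisturbed, at about 31 s of the 112 s allowed.

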